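# Make up the reagent kit

### The job

First lift the tall white diluent bottle out of the way and stand it in the round teal saucer, before you move any amber bottle. Then make up the kit: stand each of the three amber dropper bottles upright in the caddy bay whose floor has the colour of its cap. Set the bottles down without dropping them, and leave the two white look-alike dropper bottles standing where they are.

Things in the scene. Friction and masses are not known exactly. Their poses are not given: they have to be found in the camera images.
- amber_red: Loose upright amber (dark brown) glass dropper bottle with red cap. Body 36 mm diameter up to 50 mm, shoulder to 58 mm, red cap 24 mm diameter to 74 mm, red teat to 87 mm (top); 55 to 90 g. Origin: centre of underside, z up its axis. One amber bottle, not always the same, starts 4 mm from the diluent bottle, which blocks the gripper; the others are 90 mm or more from neighbours.
- amber_blue: Loose upright amber (dark brown) glass dropper bottle with blue cap. Body 36 mm diameter up to 50 mm, shoulder to 58 mm, blue cap 24 mm diameter to 74 mm, blue teat to 87 mm (top); 55 to 90 g. Origin: centre of underside, z up its axis. One amber bottle, not always the same, starts 4 mm from the diluent bottle, which blocks the gripper; the others are 90 mm or more from neighbours.
- amber_yellow: Loose upright amber (dark brown) glass dropper bottle with yellow cap. Body 36 mm diameter up to 50 mm, shoulder to 58 mm, yellow cap 24 mm diameter to 74 mm, yellow teat to 87 mm (top); 55 to 90 g. Origin: centre of underside, z up its axis. One amber bottle, not always the same, starts 4 mm from the diluent bottle, which blocks the gripper; the others are 90 mm or more from neighbours.
- pad_red: Red pad, 56 x 56 x 2 mm, floor of one bay of the fixed grey caddy (190 x 70 mm, walls 5 mm thick, tops 28 mm above bench; 3 open bays in a row, 56.7 x 60 mm inside, 61.7 mm apart; colours change places). Origin: centre of underside, 5 mm above bench; a bottle stands on its top, 2 mm higher. y axis: along the row; x: across; z up.
- pad_blue: Blue pad, 56 x 56 x 2 mm, floor of one bay of the fixed grey caddy (190 x 70 mm, walls 5 mm thick, tops 28 mm above bench; 3 open bays in a row, 56.7 x 60 mm inside, 61.7 mm apart; colours change places). Origin: centre of underside, 5 mm above bench; a bottle stands on its top, 2 mm higher. y axis: along the row; x: across; z up.
- pad_yellow: Yellow pad, 56 x 56 x 2 mm, floor of one bay of the fixed grey caddy (190 x 70 mm, walls 5 mm thick, tops 28 mm above bench; 3 open bays in a row, 56.7 x 60 mm inside, 61.7 mm apart; colours change places). Origin: centre of underside, 5 mm above bench; a bottle stands on its top, 2 mm higher. y axis: along the row; x: across; z up.
- diluent: Loose upright tall white plastic bottle with dark grey cap. Body 60 mm diameter up to 112 mm, conical shoulder to 134 mm, cap 34 mm diameter from 134 to 172 mm (top), by which it can be lifted; 0.2 to 0.4 kg. Origin: centre of underside, z up its axis. An amber bottle stands 52 mm from it, centre to centre, on its +x side (within 0.4 rad).
- saucer: Round teal drip saucer, fixed, where the diluent bottle belongs. 96 mm across its rim, 9 mm high, inside floor 4 mm above the bench and about 80 mm across. Origin: centre of underside; z up.
- white_red: Look-alike that does not belong in the kit: loose upright white plastic dropper bottle with red cap. Body 36 mm diameter up to 50 mm, shoulder to 58 mm, red cap 24 mm diameter to 74 mm, red teat to 87 mm (top); 55 to 90 g. Origin: centre of underside, z up its axis.
- white_yellow: Look-alike that does not belong in the kit: loose upright white plastic dropper bottle with yellow cap. Body 36 mm diameter up to 50 mm, shoulder to 58 mm, yellow cap 24 mm diameter to 74 mm, yellow teat to 87 mm (top); 55 to 90 g. Origin: centre of underside, z up its axis.
Not all that is in view belongs to the job. What is shaped like the amber_yellow but green is not meant.

How it is judged:
On the way:
1. the diluent bottle stands upright and released in the saucer while the amber bottles are still where they were (within 30 mm) (horizontal distance between diluent and saucer below 0.015 m and z of diluent in the frame of saucer below 0.009 m and angle between diluent's own z axis and vertical below 0.1 rad and contact force between the fingers and diluent below 0.05 N and linear speed of diluent below 0.02 m/s and distance of each of amber_red, amber_blue, amber_yellow from where it was at the start of the episode below 0.03 m), for 0.2 s.
At the end, for the whole second after the job is handed in: Amber bottles upright (0.1 rad), down on the pad of their cap's colour (centres within 17 mm); diluent bottle upright on the saucer's floor (within 15 mm); white look-alikes upright within 25 mm of their start; all moved bottles released and at rest (horizontal distance between diluent and saucer below 0.015 m and z of diluent in the frame of saucer below 0.009 m and angle between each of diluent, amber_red, amber_blue, amber_yellow, white_red, white_yellow's own z axis and vertical below 0.1 rad and linear speed of each of diluent, amber_red, amber_blue, amber_yellow below 0.02 m/s and angular speed of each of diluent, amber_red, amber_blue, amber_yellow below 0.3 rad/s and horizontal distance between amber_red and pad_red below 0.017 m and z of amber_red in the frame of pad_red below 0.006 m and horizontal distance between amber_blue and pad_blue below 0.017 m and z of amber_blue in the frame of pad_blue below 0.006 m and horizontal distance between amber_yellow and pad_yellow below 0.017 m and z of amber_yellow in the frame of pad_yellow below 0.006 m and distance of each of white_red, white_yellow from where it was at the start of the episode below 0.025 m); the robot touches nothing.
It fails at once if a kit bottle or the diluent bottle is dropped or thrown (moves faster than 0.5 m/s out of the fingers) ((contact force between the fingers and amber_red below 0.05 N and linear speed of amber_red above 0.5 m/s) or (contact force between the fingers and amber_blue below 0.05 N and linear speed of amber_blue above 0.5 m/s) or (contact force between the fingers and amber_yellow below 0.05 N and linear speed of amber_yellow above 0.5 m/s) or (contact force between the fingers and diluent below 0.05 N and linear speed of diluent above 0.5 m/s)).
It also fails if it takes over 128 s, if anything falls off the work surface, if the arm or the gripper's body presses on something with over 40 N, if the wrist force passes 120 N, or if a joint passes its speed limit or range.

### The arm

A 6-joint arm with a two-finger parallel gripper is mounted at the origin on the work surface. World frame = base frame: x ahead of the robot, y to its left, z up, the work surface at z = 0. Lengths are in m, angles in rad, forces in N, time in s.
With the tool pointing down it reaches from about 0.3 to 0.95 m from the base axis. Payload 3.1 kg.
Tool frame: the origin (TCP) lies midway between the tips of the shut fingers; the grasp point (between the pads) lies 19 mm behind it; z points along the fingers, y is the line along which they close (so a half turn about z gives the same grasp; the last joint's range is limited). The gripper opens to 85 mm and grips with 20 to 120 N. Pads are 22 mm wide; open, the fingers measure 114 mm over their backs; the gripper's body (76 mm by 85 mm) begins 54 mm behind the grasp point. The pads swing forward as they close: fully open they stand 13 mm farther back than shut.
Start: joints at [-1.189, 0.308, 1.634, -0, 1.2, -0.07], TCP at [0.273, -0.562, 0.231] pointing down, gripper open.
Joint ranges: [-3.06, 3.06], [-0.79, 1.96], [0.05, 2.63], [-1.19, 4.34], [0.05, 2.64], [-2.94, 2.94]. Speed limits (rad/s): [2.79, 2.79, 3.14, 3.14, 3.14, 3.14].

### API

Orientations are given as a unit quaternion [x, y, z, w].
In Python, from bench import manip, eyes, finder gives the robot as it stands.
- The arm moves only by the shell command python3 -m inch FILE [FORCE], which reads ROWS from the file FILE. ROWS is a JSON list of rows, 1 to 5 of them, each of 5 numbers: dx, dy, dz in parts of the range, where 1.0 means 0.2 m, then a turn about the tool's z in a scale on which 1.0 is 2 pi rad, then the finger opening in m; each row shifts and turns the commanded pose from where the row before left it, along the tool's axes as they then stand; what a row does not reach is not made up. A row lasts 1/10 s, in which the tool goes at most 0.05 m and 0.15 rad, less where a joint would pass 70% of its speed; a pose out of reach is approached as far as the arm can. The fingers move at their own pace and stop on an object; FORCE is the grip in N (left out, the last holds). Time passes only in rows, so rows that do not move let the fingers close. It prints the time, the measured TCP pose, the force, the opening and the grip force at its end. No shift or turn number may pass 1 either way. Input that does not fit is refused with a message, and nothing moves.
- manip.get_state(): the state, without advancing time (a new reading comes with each control period).
- eyes.read_camera(name): name is "scene" or "top" or "wrist"; returns a dict with "frame" (480x640x3 uint8, red, green, blue), "vfov" (degrees; the focal length in pixels is half the picture's height over the tangent of half this angle, whatever the lens; pixels are square), "cx", "cy" (the principal point, pixels), "dist_coeffs" ([k1, k2, p1, p2, k3] as OpenCV has them; the pictures are not rectified), "world_from_camera" (4x4, takes a point from camera to world coordinates). Camera axes: x right, y up, looking along -z (the intrinsics and any distortion apply to the point x, -y, -z); pixel columns grow to the right and rows downward; lengths in m; the calibration is good to about 2 mm. A picture is of the moment at which its call begins. There is no depth.
- manip.finish_job(): hands the job in; it is judged then, once.
Trained networks look in a picture, given as the dict that the camera call returned (one of the last four; its "shot" number tells which), for a name from the list of things; names that differ only in an ending like _2 or _b are one class to them, and where a whole thing is asked for, a point or a joint stands for the part that bears it (a point fixed in the world has none). Each returns a list of dicts, best first, with "p" (0 to 1); they miss things now and then, are a little off and sometimes report something else, mostly with a low value. They report only what shows in the picture. A call takes as long as a camera call. They do not tell look-alikes from the thing itself.
- finder.spot_in(picture, target): "centre" ([column, row] in pixels, amid what is visible of it).
- finder.cut_out(picture, target): "region" (480x640 bool, what is visible of it) and "centre" ([column, row] in pixels, amid what is visible of it).
- finder.mark_of(picture, target): "centre" ([column, row] in pixels: a listed point, or the origin of a listed thing).
The state is a dict: "t": time; "q": joint angles; "dq": joint speeds; "joint_efforts": joint torques, N m; "position": TCP position; "tool_rot": TCP orientation; "ft_force": force on the tool from outside, world axes, zero at the start; "ft_torque": the same for the moment, N m; "finger_gap": finger opening in m; "grip_force": force on a finger pad.
Only numpy, scipy, OpenCV 4.12 (cv2) and the standard library are available. Lean on these libraries where they do the work, as an engineer would, in place of code of your own. Each camera call takes 0.05 s, during which the arm holds its last target. There are 200 camera calls.

## Working session

There is one attempt and no reset: what is moved stays moved. The work goes in short steps, Python scripts to look and compute and a shell command to move; the robot and the scene stay as the last step left them, time stands still between calls to the robot, and variables do not carry over. Pictures are saved under pics/ and viewed, at most 14 in all, crops included, and the job is handed in when it is done.

```bash
ls; mkdir -p pics; cat > h.py <<'E'
import numpy as np, cv2
from bench import manip, eyes, finder
def K(p):
    f=240/np.tan(np.radians(p["vfov"])/2); return np.array([[f,0,p["cx"]],[0,f,p["cy"]],[0,0,1.]])
def ray(p,uv):
    T=np.array(p["world_from_camera"]); x,y=cv2.undistortPoints(np.array([[uv]],float),K(p),np.array(p["dist_coeffs"],float))[0,0]
    return T[:3,3], T[:3,:3]@np.array([x,-y,-1.])
def at(p,uv,z):
    o,d=ray(p,uv); return o+d*(z-o[2])/d[2]
def px(p,X):
    T=np.array(p["world_from_camera"]); c=T[:3,:3].T@(np.array(X)-T[:3,3]); c=c*[1,-1,-1]
    return cv2.projectPoints(c.reshape(1,1,3),np.zeros(3),np.zeros(3),K(p),np.array(p["dist_coeffs"],float))[0][0,0]
def save(p,n): cv2.imwrite("pics/"+n,p["frame"][:,:,::-1])
def tooldelta(target):
    from scipy.spatial.transform import Rotation as R
    s=manip.get_state(); return R.from_quat(s["tool_rot"]).inv().apply(np.array(target)-s["position"])
E
python3 - <<'E'
from h import *
for c in ("top","scene"):
    p=eyes.read_camera(c); save(p,c+"0.png")
    print(c,p["shot"],p["vfov"],np.round(p["world_from_camera"],3).tolist(),p["dist_coeffs"])
    for n in ["amber_red","amber_blue","amber_yellow","diluent","saucer","white_red","white_yellow","pad_red","pad_blue","pad_yellow"]:
        m=finder.mark_of(p,n)
        z=.005 if 'pad' in n else 0
        print(n,[(np.round(d["centre"]).tolist(),round(d["p"],2),np.round(at(p,d["centre"],z)[:2],3).tolist()) for d in m[:4]])
s=manip.get_state(); print(s["tool_rot"],s["position"])
E
```

```text
pics
top 1 56.16091815254691 [[-0.012, 0.994, -0.112, 0.429], [-1.0, -0.015, -0.022, 0.037], [-0.024, 0.111, 0.993, 1.193], [0.0, 0.0, 0.0, 1.0]] [-0.01067886  0.          0.          0.          0.        ]
amber_red [([354.0, 289.0], 0.49, [0.431, -0.051]), ([283.0, 211.0], 0.38, [0.644, 0.136])]
amber_blue [([413.0, 280.0], 0.72, [0.454, -0.204]), ([326.0, 202.0], 0.3, [0.664, 0.021])]
amber_yellow [([191.0, 248.0], 0.72, [0.546, 0.385]), ([231.0, 251.0], 0.59, [0.537, 0.275]), ([157.0, 248.0], 0.47, [0.548, 0.476])]
diluent [([200.0, 270.0], 0.57, [0.488, 0.359])]
saucer [([456.0, 265.0], 0.69, [0.492, -0.32])]
white_red [([263.0, 286.0], 0.43, [0.443, 0.189])]
white_yellow [([313.0, 286.0], 0.59, [0.44, 0.059])]
pad_red [([307.0, 208.0], 0.75, [0.649, 0.071])]
pad_blue [([327.0, 205.0], 0.77, [0.655, 0.017])]
pad_yellow [([283.0, 210.0], 0.88, [0.645, 0.137])]
scene 2 43.87181499735038 [[0.322, -0.517, 0.793, 1.549], [0.946, 0.191, -0.26, -0.283], [-0.017, 0.834, 0.551, 0.736], [0.0, 0.0, 0.0, 1.0]] [-0.13215593  0.          0.          0.          0.        ]
amber_red [([269.0, 227.0], 0.69, [0.43, -0.046])]
amber_blue [([202.0, 245.0], 0.63, [0.451, -0.203])]
amber_yellow [([457.0, 222.0], 0.93, [0.56, 0.364]), ([494.0, 212.0], 0.92, [0.552, 0.468]), ([421.0, 226.0], 0.74, [0.545, 0.279]), ([380.0, 260.0], 0.53, [0.634, 0.138])]
diluent [([443.0, 209.0], 0.87, [0.498, 0.361])]
saucer [([148.0, 263.0], 0.98, [0.477, -0.323]), ([204.0, 248.0], 0.42, [0.461, -0.202]), ([316.0, 222.0], 0.39, [0.449, 0.06])]
white_red [([370.0, 210.0], 0.65, [0.441, 0.196])]
white_yellow [([315.0, 219.0], 0.67, [0.435, 0.061])]
pad_red [([353.0, 271.0], 0.76, [0.656, 0.07])]
pad_blue [([327.0, 273.0], 0.56, [0.644, 0.019])]
pad_yellow [([378.0, 259.0], 0.53, [0.635, 0.135])]
[9.74594648e-01 2.23976049e-01 1.82236779e-05 2.64179776e-05] [ 0.27286854 -0.562322    0.23128872]
```

View pics/top0.png

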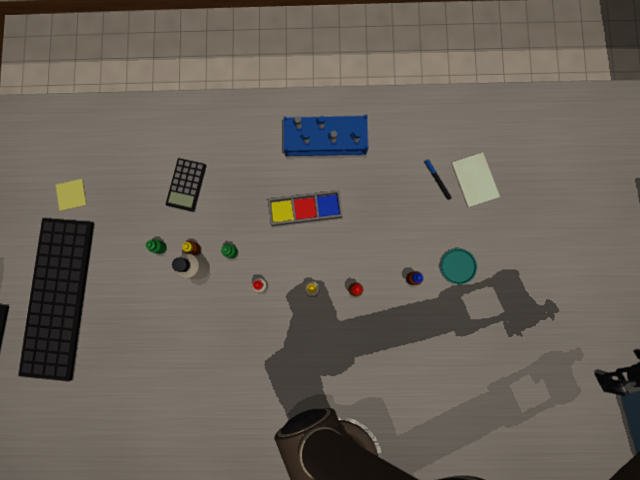

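View pics/scene0.png

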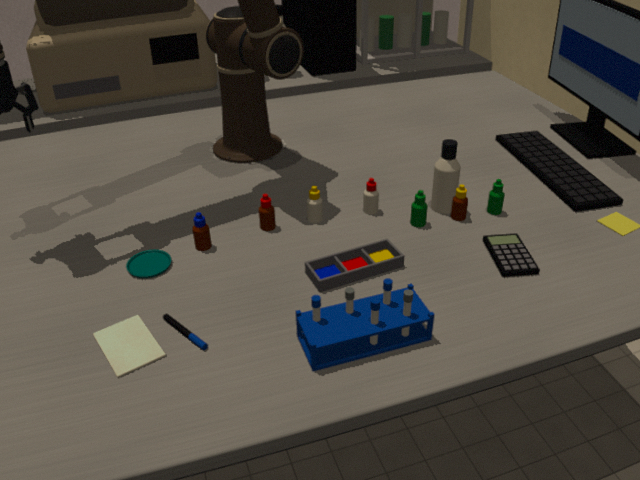

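Candidates in the scene picture: amber with a yellow cap at (459,203), next to the diluent (447,180). Green look-alikes are at (419,210) and (496,197). The white ones are white_yellow (314,206) and white_red (370,197). Amber_red is at (267,214), amber_blue at (202,232), and the saucer at (149,264). I choose by the brown bodies, then triangulate and check a close crop.

```bash
python3 - <<'E'
from h import *
T=eyes.read_camera("top"); S=eyes.read_camera("scene")
def blob(p,uv,lo,hi,r=12):
    h=cv2.cvtColor(p["frame"],cv2.COLOR_RGB2HSV); m=np.zeros(h.shape[:2],bool)
    u,v=map(int,uv); sub=h[v-r:v+r+1,u-r:u+r+1]
    k=cv2.inRange(sub,lo,hi)>0; n,l,st,c=cv2.connectedComponentsWithStats(k.astype(np.uint8))
    if n<2: return None
    i=1+np.argmax(st[1:,4]); return c[i]+[u-r,v-r],st[i,4]
def tri(a,b):
    o1,d1=ray(T,a);o2,d2=ray(S,b)
    s=np.linalg.lstsq(np.c_[d1,-d2],o2-o1,rcond=None)[0]
    P,Q=o1+s[0]*d1,o2+s[1]*d2; return (P+Q)/2,np.linalg.norm(P-Q)
red=((0,150,110),(6,255,255));blue=((110,150,60),(130,255,255));yel=((20,150,110),(32,255,255))
for n,a,b,c in [("ar",(356,289),(266,201),red),("ab",(416,278),(200,219),blue),("ay",(188,246),(461,191),yel),("wr",(259,285),(371,184),red),("wy",(312,288),(315,193),yel)]:
    A=blob(T,a,*c);B=blob(S,b,*c)
    print(n,A,B, *( [np.round(x,4) for x in tri(A[0],B[0])] if A and B else []))
# diluent cap, dark
for p,uv in((T,(181,265)),(S,(449,150))): print(blob(p,uv,(0,0,0),(180,255,50),14))
A=blob(T,(181,265),(0,0,0),(180,255,50),14);B=blob(S,(449,150),(0,0,0),(180,255,50),14)
print("dil",[np.round(x,4) for x in tri(A[0],B[0])])
teal=((80,120,40),(95,255,255))
for p,uv in((T,(458,266)),(S,(149,264))):
    b=blob(p,uv,*teal,28); print("saucer",b,at(p,b[0],.006))
for n,c,a,b in(("pr",red,(305,208),(354,264)),("pb",blue,(328,206),(329,271)),("py",yel,(282,211),(381,256))):
    for p,uv in((T,a),(S,b)):
        r=blob(p,uv,*c,16); print(n,r,np.round(at(p,r[0],.007),4))
c=cv2.resize(S["frame"][120:280,180:510],None,fx=2.4,fy=2.4,interpolation=cv2.INTER_CUBIC); cv2.imwrite("pics/crop.png",c[:,:,::-1])
E
```

```text
ar (array([357.04411765, 289.32352941]), np.int32(68)) (array([264.71428571, 199.67857143]), np.int32(28)) [ 0.4307 -0.0517  0.0727] 0.0001
ab (array([417.36842105, 277.30263158]), np.int32(76)) (array([198.55223881, 217.47761194]), np.int32(67)) [ 0.4581 -0.2015  0.0753] 0.0018
ay (array([186.34722222, 246.41666667]), np.int32(72)) (array([461.02702703, 190.21621622]), np.int32(37)) [0.5433 0.3749 0.0725] 0.0001
wr (array([257.28571429, 284.44285714]), np.int32(70)) (array([370.375     , 183.66666667]), np.int32(24)) [0.4455 0.1947 0.073 ] 0.0014
wy (array([310.90697674, 286.60465116]), np.int32(43)) (array([314.30434783, 192.04347826]), np.int32(23)) [0.4386 0.0616 0.0736] 0.0012
(array([180.6372549 , 264.43137255]), np.int32(204))
(array([448.9298893, 149.3099631]), np.int32(271))
dil [array([0.493 , 0.3631, 0.1535]), np.float64(0.0001)]
saucer (array([458.09053917, 265.96337742]), np.int32(983)) [ 0.48822258 -0.32279236  0.006     ]
saucer (array([148.39677419, 262.83548387]), np.int32(930)) [ 0.48573413 -0.32261036  0.006     ]
pr (array([304.62686567, 208.01243781]), np.int32(402)) [0.6486 0.0778 0.007 ]
pr (array([354.10784314, 263.46568627]), np.int32(204)) [0.6357 0.0807 0.007 ]
pb (array([327.76884422, 205.06030151]), np.int32(398)) [0.6556 0.0159 0.007 ]
pb (array([327.04910714, 271.08928571]), np.int32(224)) [0.6409 0.0202 0.007 ]
py (array([281.71532847, 210.8053528 ]), np.int32(411)) [0.642  0.1393 0.007 ]
py (array([380.82631579, 255.71578947]), np.int32(190)) [0.6296 0.1429 0.007 ]
```

View pics/crop.png

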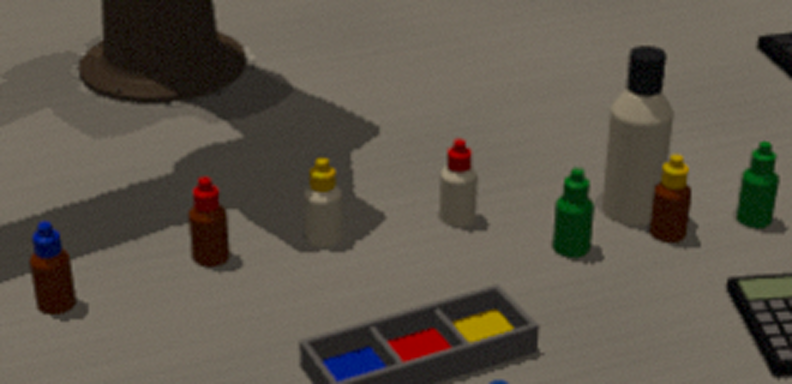

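The crop shows brown bodies under the red, blue and yellow caps at (209,225), (53,270) and (672,200). The two green bottles and the two pale ones are the distractors. The diluent (640,140) touches on the yellow one. I'll turn the tool to yaw ≈ π/2, which makes tool x = world y and tool y = world x, then go to the diluent.

Units first: shifts go in shares of 0.2 m and turns go in shares of 2 pi rad. So -0.02 m is -0.1, -0.14 rad is -0.0223.

```bash
echo '[[0, 0, -0.1, -0.0223, 0.085], [0, 0, -0.1, -0.0223, 0.085], [0, 0, 0, -0.0223, 0.085], [0, 0, 0, -0.0223, 0.085]]' > mv.in && python3 -m inch mv.in 40
echo '[[0, 0, 0, -0.0223, 0.085], [0, 0, 0, -0.0223, 0.085], [0, 0, 0, -0.0223, 0.085], [0, 0, 0, -0.0223, 0.085], [0, 0, 0, 0, 0.085]]' > mv.in && python3 -m inch mv.in
echo '[[0.2, 0.15, 0, 0, 0.085], [0.2, 0.15, 0, 0, 0.085], [0.2, 0.15, 0, 0, 0.085], [0.2, 0.15, 0, 0, 0.085], [0.2, 0.15, 0, 0, 0.085]]' > mv.in && python3 -m inch mv.in
python3 -c "from h import *;print(tooldelta([.493,.363,.25]),manip.get_state()['q'])"
```

```text
t: 1.6
position: [0.2731, -0.563, 0.2726]
tool_rot: [0.873, 0.487, -0.0, 0.001]
ft_force: [0.0, -0.3, -1.7]
finger_gap: 0.0852
grip_force: 0.0
t: 2.1
position: [0.2729, -0.5623, 0.2712]
tool_rot: [0.707, 0.707, 0.0, -0.0]
ft_force: [0.1, 0.6, -1.0]
finger_gap: 0.0849
grip_force: 0.0
t: 2.6
position: [0.4236, -0.3606, 0.2715]
tool_rot: [0.708, 0.706, 0.0, 0.0]
ft_force: [0.4, -0.6, -0.1]
finger_gap: 0.0848
grip_force: 0.0
[0.72379212 0.06728104 0.02124787] [-7.83614431e-01  1.39668820e-01  1.75614251e+00  1.47325750e-04
  1.24506310e+00 -7.80696839e-01]
```

Converted, 0.048 m is 0.24, 0.0045 m is 0.0225.

```bash
echo '[[0.24, 0.0225, 0, 0, 0.085], [0.24, 0.0225, 0, 0, 0.085], [0.24, 0.0225, 0, 0, 0.085], [0.24, 0.0225, 0, 0, 0.085], [0.24, 0.0225, 0, 0, 0.085]]' > mv.in && python3 -m inch mv.in >/dev/null
echo '[[0.24, 0.0225, 0, 0, 0.085], [0.24, 0.0225, 0, 0, 0.085], [0.24, 0.0225, 0, 0, 0.085], [0.24, 0.0225, 0, 0, 0.085], [0.24, 0.0225, 0, 0, 0.085]]' > mv.in && python3 -m inch mv.in >/dev/null
echo '[[0.24, 0.0225, 0, 0, 0.085], [0.24, 0.0225, 0, 0, 0.085], [0.24, 0.0225, 0, 0, 0.085], [0.2, 0.0225, 0, 0, 0.085], [0, 0, 0, 0, 0.085]]' > mv.in && python3 -m inch mv.in
python3 - <<'E'
from h import *
p=eyes.read_camera("wrist"); save(p,"w1.png"); print(px(p,[.493,.363,.172]),px(p,[.5433,.3749,.087]))
print(tooldelta([.493,.363,.137]),manip.get_state()["q"])
E
```

```text
t: 4.1
position: [0.485, 0.3066, 0.2713]
tool_rot: [0.706, 0.708, 0.001, -0.001]
ft_force: [-1.0, -0.1, -0.2]
finger_gap: 0.0851
grip_force: 0.0
[327.55190572 150.83423775] [390.16553887 129.64076819]
[0.05895164 0.00845944 0.13405185] [ 4.84152289e-01  1.72053016e-01  1.71969972e+00 -1.67775521e-05
  1.25000040e+00  4.81925939e-01]
```

View pics/w1.png

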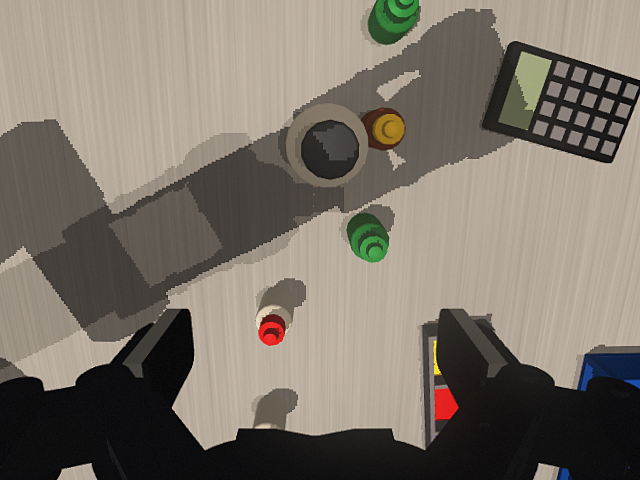

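The wrist picture shows the diluent cap at (330,150), where I predicted (328,151), and the amber cap at (391,129), predicted (390,130). The positions hold, so I go down and grip.

Converted, 0.03 m is 0.15, 0.029 m is 0.145.

```bash
echo '[[0.15, 0.02, 0, 0, 0.085], [0.145, 0.0225, 0, 0, 0.085], [0, 0, 0, 0, 0.085], [0, 0, 0.15, 0, 0.085], [0, 0, 0.15, 0, 0.085]]' > mv.in && python3 -m inch mv.in >/dev/null
echo '[[0, 0, 0.15, 0, 0.085], [0, 0, 0.1, 0, 0.085], [0, 0, 0.05, 0, 0.085], [0, 0, 0, 0, 0.085], [0, 0, 0, 0, 0.085]]' > mv.in && python3 -m inch mv.in 
python3 -c "from h import *;print(tooldelta([.493,.363,.137]))"
```

```text
t: 5.15
position: [0.4942, 0.3605, 0.1523]
tool_rot: [0.707, 0.707, 0.001, 0.0]
ft_force: [0.5, 0.1, 0.2]
finger_gap: 0.0851
grip_force: 0.0
[ 0.00247267 -0.0012339   0.01532669]
```

Converted, 0.015 m is 0.075, 0.002 m is 0.01.

```bash
echo '[[0.01, -0.005, 0.075, 0, 0.085], [0, 0, 0, 0, 0.02], [0, 0, 0, 0, 0.02], [0, 0, 0, 0, 0.02], [0, 0, 0, 0, 0.02]]' > mv.in && python3 -m inch mv.in 60
echo '[[0, 0, 0, 0, 0.02], [0, 0, 0, 0, 0.02], [0, 0, 0, 0, 0.02], [0, 0, 0, 0, 0.02], [0, 0, 0, 0, 0.02]]' > mv.in && python3 -m inch mv.in
```

```text
t: 5.65
position: [0.4931, 0.3634, 0.1371]
tool_rot: [0.707, 0.708, 0.001, 0.0]
ft_force: [-0.4, -0.3, -1.1]
finger_gap: 0.0328
grip_force: 59.5
t: 6.15
position: [0.493, 0.3632, 0.1369]
tool_rot: [0.707, 0.707, 0.001, 0.0]
ft_force: [0.4, 0.3, 2.6]
finger_gap: 0.0323
grip_force: 60.0
```

Converted, -0.035 m is -0.175, -0.03 m is -0.15.

```bash
echo '[[0, 0, -0.075, 0, 0.02], [0, 0, -0.15, 0, 0.02], [0, 0, -0.175, 0, 0.02], [0, 0, -0.175, 0, 0.02], [0, 0, -0.075, 0, 0.02]]' > mv.in && python3 -m inch mv.in
for i in 1; do echo '[[-0.05, 0, 0, 0, 0.02], [-0.1, 0, 0, 0, 0.02], [-0.15, 0, 0, 0, 0.02], [-0.15, 0, 0, 0, 0.02], [-0.15, 0, 0, 0, 0.02]]' > mv.in && python3 -m inch mv.in; done
echo '[[-0.15, 0, 0, 0, 0.02], [-0.15, 0, 0, 0, 0.02], [-0.15, 0, 0, 0, 0.02], [-0.15, 0, 0, 0, 0.02], [-0.15, 0, 0, 0, 0.02]]' > mv.in && python3 -m inch mv.in >/dev/null
echo '[[-0.15, 0, 0, 0, 0.02], [-0.15, 0, 0, 0, 0.02], [-0.15, 0, 0, 0, 0.02], [-0.15, 0, 0, 0, 0.02], [-0.15, 0, 0, 0, 0.02]]' > mv.in && python3 -m inch mv.in >/dev/null
echo '[[-0.15, 0, 0, 0, 0.02], [-0.15, 0, 0, 0, 0.02], [-0.15, 0, 0, 0, 0.02], [-0.15, 0, 0, 0, 0.02], [-0.15, 0, 0, 0, 0.02]]' > mv.in && python3 -m inch mv.in >/dev/null
echo '[[-0.15, 0, 0, 0, 0.02], [-0.15, 0, 0, 0, 0.02], [-0.1, 0, 0, 0, 0.02], [-0.05, 0, 0, 0, 0.02], [0, 0, 0, 0, 0.02]]' > mv.in && python3 -m inch mv.in
python3 -c "from h import *;print(tooldelta([.487,-.3225,.142]))"
```

```text
t: 6.65
position: [0.4934, 0.3637, 0.2703]
tool_rot: [0.707, 0.707, 0.002, 0.0]
ft_force: [0.5, 0.4, -0.8]
finger_gap: 0.0324
grip_force: 60.0
t: 7.15
position: [0.49, 0.2394, 0.2626]
tool_rot: [0.707, 0.707, -0.004, -0.001]
ft_force: [0.9, -0.0, -2.1]
finger_gap: 0.0326
grip_force: 60.0
t: 9.15
position: [0.4918, -0.2977, 0.2648]
tool_rot: [0.707, 0.707, -0.0, -0.001]
ft_force: [0.2, -0.2, -1.8]
finger_gap: 0.0326
grip_force: 60.0
[-0.02502431 -0.00452692  0.12281203]
```

Converted, 0.03 m is 0.15, -0.015 m is -0.075.

```bash
echo '[[-0.075, -0.015, 0, 0, 0.02], [-0.05, -0.01, 0, 0, 0.02], [0, 0, 0, 0, 0.02], [0, 0, 0.15, 0, 0.02], [0, 0, 0.15, 0, 0.02]]' > mv.in && python3 -m inch mv.in >/dev/null
echo '[[0, 0, 0.15, 0, 0.02], [0, 0, 0.075, 0, 0.02], [0, 0, 0.025, 0, 0.02], [0, 0, 0, 0, 0.02], [0, 0, 0, 0, 0.02]]' > mv.in && python3 -m inch mv.in 
python3 - <<'E'
from h import *
print(tooldelta([.487,-.3225,.141]))
p=eyes.read_camera("scene"); c=p["frame"][120:300,60:240]; cv2.imwrite("pics/s1.png",cv2.resize(c,None,fx=3,fy=3)[:,:,::-1])
E
```

```text
t: 10.15
position: [0.4893, -0.3228, 0.158]
tool_rot: [0.707, 0.708, 0.0, 0.002]
ft_force: [-0.4, 1.0, -1.9]
finger_gap: 0.0327
grip_force: 60.0
[ 0.00037766 -0.0023554   0.01697075]
```

View pics/s1.png

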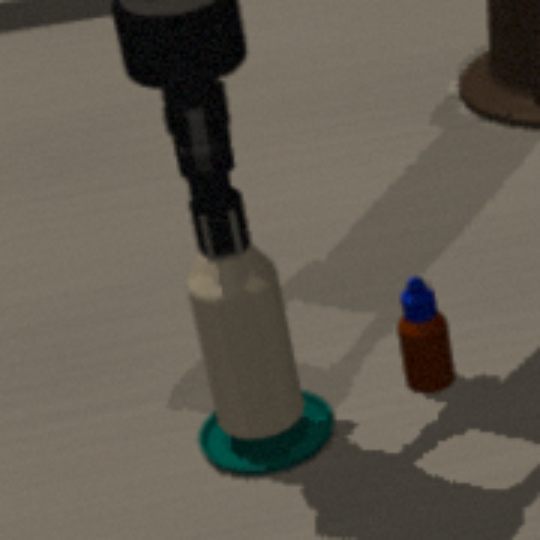

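The bottle hangs upright over the saucer, in line with the camera's perspective. I lower the last 17 mm gently.

Converted, 0.007 m is 0.035, 0.006 m is 0.03.

```bash
echo '[[0, -0.01, 0.035, 0, 0.02], [0, 0, 0.03, 0, 0.02], [0, 0, 0.015, 0, 0.02], [0, 0, 0, 0, 0.02], [0, 0, 0, 0, 0.02]]' > mv.in && python3 -m inch mv.in 
python3 -c "from h import *;print(tooldelta([.487,-.3225,.141]))"
```

```text
t: 10.7
position: [0.486, -0.3222, 0.1408]
tool_rot: [0.707, 0.707, -0.0, -0.0]
ft_force: [-1.4, 1.4, 2.5]
finger_gap: 0.0327
grip_force: 60.6
[-0.000325    0.00097165 -0.00017316]
```

Converted, 0.001 m is 0.005.

```bash
echo '[[0, 0, 0.005, 0, 0.038], [0, 0, 0, 0, 0.045], [0, 0, 0, 0, 0.07], [0, 0, 0, 0, 0.07], [0, 0, 0, 0, 0.07]]' > mv.in && python3 -m inch mv.in 
echo '[[0, 0, 0, 0, 0.07], [0, 0, -0.1, 0, 0.07], [0, 0, -0.2, 0, 0.07], [0, 0, -0.2, 0, 0.07], [0, 0, -0.1, 0, 0.07]]' > mv.in && python3 -m inch mv.in 
python3 - <<'E'
from h import *
T=eyes.read_camera("top"); S=eyes.read_camera("scene")
for p in (T,S):
  for d in finder.mark_of(p,"diluent")[:1]: print(np.round(at(p,d["centre"],.004),3),d["p"])
c=S["frame"][120:300,60:240]; cv2.imwrite("pics/s2.png",cv2.resize(c,None,fx=3,fy=3)[:,:,::-1])
print(tooldelta([.4581,-.2015,.2]))
E
```

```text
t: 11.2
position: [0.4862, -0.3221, 0.1392]
tool_rot: [0.707, 0.707, 0.0, 0.0]
ft_force: [0.4, 0.3, -0.6]
finger_gap: 0.07
grip_force: 0.0
t: 11.7
position: [0.4877, -0.3233, 0.2636]
tool_rot: [0.707, 0.707, 0.0, 0.003]
ft_force: [-0.3, 0.7, 0.6]
finger_gap: 0.07
grip_force: 0.0
[ 0.491 -0.329  0.004] 0.88
[ 0.485 -0.319  0.004] 0.6
[ 0.12058541 -0.02782631  0.05920631]
```

View pics/s2.png

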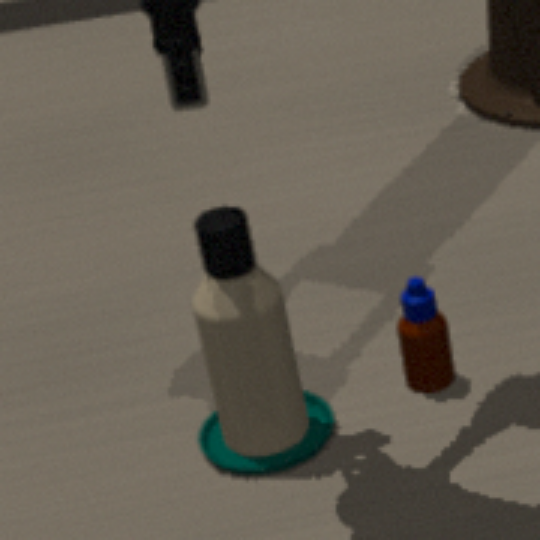

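The diluent stands released in the saucer. Next is amber_blue.

Converted, 0.045 m is 0.225, 0.04 m is 0.2.

```bash
echo '[[0.2, -0.045, 0, 0, 0.07], [0.225, -0.05, 0, 0, 0.07], [0.175, -0.045, 0, 0, 0.07], [0, 0, 0, 0, 0.07], [0, 0, 0.2, 0, 0.07]]' > mv.in && python3 -m inch mv.in >/dev/null
echo '[[0, 0, 0.2, 0, 0.07], [0, 0, 0.15, 0, 0.07], [0, 0, 0.05, 0, 0.07], [0, 0, 0, 0, 0.07], [0, 0, 0, 0, 0.07]]' > mv.in && python3 -m inch mv.in 
python3 - <<'E'
from h import *
print(tooldelta([.4581,-.2015,.046]))
p=eyes.read_camera("wrist"); save(p,"w2.png"); print(px(p,[.4581,-.2015,.087]))
E
```

```text
t: 12.9
position: [0.4587, -0.2028, 0.1398]
tool_rot: [0.707, 0.707, 0.0, 0.0]
ft_force: [0.4, -1.1, -0.6]
finger_gap: 0.0699
grip_force: 0.0
[ 0.00137356 -0.00063256  0.09383352]
[312.00940861 268.55646425]
```

View pics/w2.png

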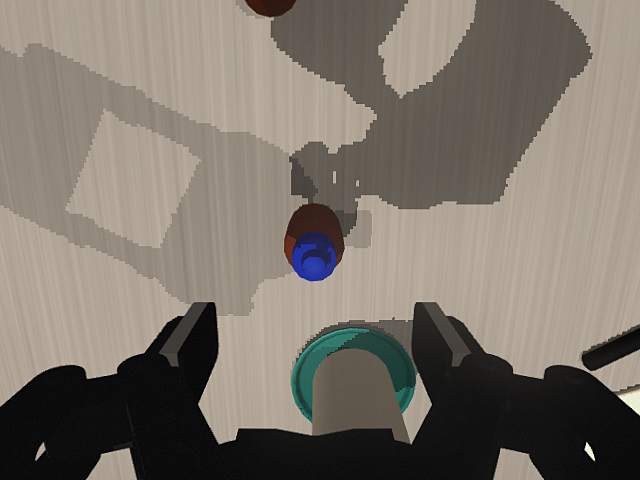

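The blue teat is at (315,265), predicted (312,268), so it is within 2 mm. Descend and grip the cap.

Converted, 0.03 m is 0.15, 0.02 m is 0.1.

```bash
echo '[[0.005, 0, 0.15, 0, 0.07], [0.005, 0, 0.15, 0, 0.07], [0, 0, 0.1, 0, 0.07], [0, 0, 0.06, 0, 0.07], [0, 0, 0.01, 0, 0.07]]' > mv.in && python3 -m inch mv.in 
echo '[[0, 0, 0, 0, 0.07], [0, 0, 0, 0, 0.01], [0, 0, 0, 0, 0.01], [0, 0, 0, 0, 0.01], [0, 0, 0, 0, 0.01]]' > mv.in && python3 -m inch mv.in 30
echo '[[0, 0, 0, 0, 0.01], [0, 0, 0, 0, 0.01], [0, 0, -0.05, 0, 0.01], [0, 0, -0.1, 0, 0.01], [0, 0, -0.15, 0, 0.01]]' > mv.in && python3 -m inch mv.in
echo '[[0, 0, -0.15, 0, 0.01], [0, 0, -0.1, 0, 0.01], [0, 0, 0, 0, 0.01], [0, 0, 0, 0, 0.01]]' > mv.in && python3 -m inch mv.in
python3 -c "from h import *;print(tooldelta([.655,.016,.16]))"
```

```text
t: 13.45
position: [0.4581, -0.2003, 0.0452]
tool_rot: [0.707, 0.707, -0.0, -0.0]
ft_force: [-1.4, 0.3, 0.6]
finger_gap: 0.0703
grip_force: 0.0
t: 13.95
position: [0.4589, -0.2007, 0.0466]
tool_rot: [0.707, 0.707, 0.0, 0.001]
ft_force: [-1.7, -0.2, 6.2]
finger_gap: 0.0331
grip_force: 29.4
t: 14.45
position: [0.4562, -0.1991, 0.1047]
tool_rot: [0.707, 0.707, -0.001, -0.002]
ft_force: [1.1, 0.3, -0.2]
finger_gap: 0.0326
grip_force: 30.0
t: 14.85
position: [0.4579, -0.2001, 0.1554]
tool_rot: [0.707, 0.707, 0.0, 0.0]
ft_force: [0.3, 0.1, 0.0]
finger_gap: 0.033
grip_force: 29.9
[ 0.21586588  0.19733465 -0.00451495]
```

The opening is 33 mm, so the pads caught the shoulder rather than the cap. I check how it is held.

```bash
python3 - <<'E'
from h import *
p=eyes.read_camera("scene"); u,v=px(p,[.458,-.2,.13]).astype(int); c=p["frame"][v-60:v+60,u-60:u+60]; cv2.imwrite("pics/s3.png",cv2.resize(c,None,fx=4,fy=4,interpolation=cv2.INTER_CUBIC)[:,:,::-1])
E
```

```text
(no output)
```

View pics/s3.png

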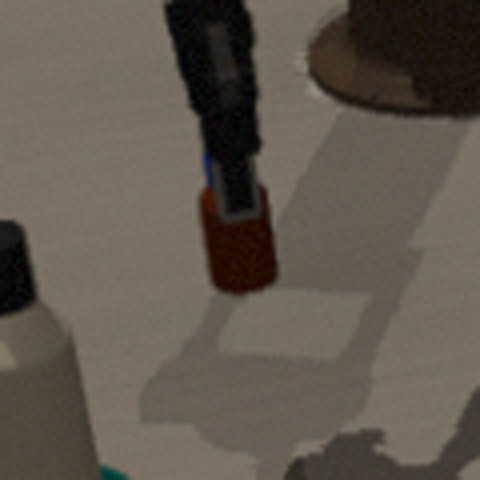

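It hangs upright, but the pads only overlap the top few mm of the body. I set it back and regrip 12 mm lower; in the bay the tips will still clear the walls.

Converted, 0.03 m is 0.15, 0.013 m is 0.065.

```bash
echo '[[0, 0, 0.15, 0, 0.01], [0, 0, 0.15, 0, 0.01], [0, 0, 0.15, 0, 0.01], [0, 0, 0.065, 0, 0.01], [0, 0, 0, 0, 0.01]]' > mv.in && python3 -m inch mv.in >/dev/null
echo '[[0, 0, 0.02, 0, 0.01], [0, 0, 0.01, 0, 0.01], [0, 0, 0, 0, 0.01], [0, 0, 0, 0, 0.01]]' > mv.in && python3 -m inch mv.in 
echo '[[0, 0, 0, 0, 0.045], [0, 0, 0, 0, 0.07], [0, 0, 0, 0, 0.07], [0, 0, 0.03, 0, 0.07], [0, 0, 0.03, 0, 0.07]]' > mv.in && python3 -m inch mv.in
echo '[[0, 0, 0, 0, 0.07], [0, 0, 0, 0, 0.02], [0, 0, 0, 0, 0.02], [0, 0, 0, 0, 0.02], [0, 0, 0, 0, 0.02]]' > mv.in && python3 -m inch mv.in 40
echo '[[0, 0, 0, 0, 0.02], [0, 0, 0, 0, 0.02], [0, 0, 0, 0, 0.02], [0, 0, 0, 0, 0.02], [0, 0, 0, 0, 0.02]]' > mv.in && python3 -m inch mv.in
```

```text
t: 15.8
position: [0.4586, -0.2005, 0.0472]
tool_rot: [0.707, 0.707, 0.0, 0.001]
ft_force: [-0.5, -0.3, -1.5]
finger_gap: 0.0327
grip_force: 30.1
t: 16.3
position: [0.4582, -0.2002, 0.034]
tool_rot: [0.707, 0.707, 0.0, 0.0]
ft_force: [-0.4, -0.0, 0.5]
finger_gap: 0.0699
grip_force: 0.0
t: 16.8
position: [0.4583, -0.2003, 0.0345]
tool_rot: [0.707, 0.707, 0.0, 0.0]
ft_force: [-0.1, -0.5, 0.5]
finger_gap: 0.0342
grip_force: 40.0
t: 17.3
position: [0.4583, -0.2003, 0.0345]
tool_rot: [0.707, 0.707, 0.0, 0.0]
ft_force: [-0.0, 0.1, 2.3]
finger_gap: 0.0342
grip_force: 40.1
```

Converted, -0.03 m is -0.15, -0.02 m is -0.1.

```bash
echo '[[0, 0, -0.075, 0, 0.02], [0, 0, -0.15, 0, 0.02], [0, 0, -0.15, 0, 0.02], [0, 0, -0.15, 0, 0.02], [0, 0, -0.1, 0, 0.02]]' > mv.in && python3 -m inch mv.in
echo '[[0.065, 0.06, 0, 0, 0.02], [0.135, 0.125, 0, 0, 0.02], [0.135, 0.125, 0, 0, 0.02], [0.135, 0.125, 0, 0, 0.02], [0.135, 0.125, 0, 0, 0.02]]' > mv.in && python3 -m inch mv.in >/dev/null
echo '[[0.135, 0.125, 0, 0, 0.02], [0.135, 0.125, 0, 0, 0.02], [0.135, 0.115, 0, 0, 0.02], [0.065, 0.06, 0, 0, 0.02], [0, 0, 0, 0, 0.02]]' > mv.in && python3 -m inch mv.in
echo '[[0, 0, 0, 0, 0.02]]' > mv.in && python3 -m inch mv.in >/dev/null
python3 -c "from h import *;print(tooldelta([.655,.016,.042]))"
```

```text
t: 17.8
position: [0.4583, -0.2002, 0.1609]
tool_rot: [0.707, 0.707, 0.0, 0.001]
ft_force: [-0.7, -0.1, -1.4]
finger_gap: 0.0341
grip_force: 40.1
t: 18.8
position: [0.6555, 0.0174, 0.1583]
tool_rot: [0.706, 0.708, 0.0, -0.0]
ft_force: [-1.1, -1.0, -0.6]
finger_gap: 0.0342
grip_force: 40.1
[0.00086613 0.00161207 0.11611605]
```

Converted, 0.03 m is 0.15, 0.01 m is 0.05.

```bash
echo '[[0, 0.005, 0.15, 0, 0.02], [0, 0, 0.15, 0, 0.02], [0, 0, 0.15, 0, 0.02], [0, 0, 0.05, 0, 0.02], [0, 0, 0.025, 0, 0.02]]' > mv.in && python3 -m inch mv.in >/dev/null
echo '[[0, 0, 0, 0, 0.02], [0, 0, 0, 0, 0.02]]' > mv.in && python3 -m inch mv.in; python3 -c "from h import *;print(tooldelta([.655,.016,.0415]))"
```

```text
t: 19.6
position: [0.6571, 0.0147, 0.0561]
tool_rot: [0.707, 0.707, 0.001, 0.001]
ft_force: [-0.3, -0.8, -0.0]
finger_gap: 0.0341
grip_force: 40.1
[ 0.0012894  -0.00216033  0.01457172]
```

Converted, 0.006 m is 0.03, 0.005 m is 0.025.

```bash
echo '[[0.005, -0.005, 0.03, 0, 0.02], [0, 0, 0.025, 0, 0.02], [0, 0, 0.015, 0, 0.02], [0, 0, 0.005, 0, 0.02], [0, 0, 0, 0, 0.02]]' > mv.in && python3 -m inch mv.in 
echo '[[0, 0, 0, 0, 0.02], [0, 0, 0, 0, 0.04], [0, 0, 0, 0, 0.05], [0, 0, 0, 0, 0.07], [0, 0, 0, 0, 0.07]]' > mv.in && python3 -m inch mv.in
echo '[[0, 0, -0.1, 0, 0.07], [0, 0, -0.2, 0, 0.07], [0, 0, -0.2, 0, 0.07], [0, 0, -0.1, 0, 0.07], [0, 0, 0, 0, 0.07]]' > mv.in && python3 -m inch mv.in
python3 - <<'E'
from h import *
p=eyes.read_camera("wrist"); save(p,"w3.png")
print(tooldelta([.4307,-.0517,.16]),px(p,[.655,.016,.094]),px(p,[.648,.078,.007]))
E
```

```text
t: 20.1
position: [0.6549, 0.0162, 0.0415]
tool_rot: [0.707, 0.708, -0.0, -0.0]
ft_force: [-2.7, 0.8, 9.8]
finger_gap: 0.0343
grip_force: 41.2
t: 20.6
position: [0.6545, 0.0161, 0.0388]
tool_rot: [0.707, 0.707, -0.0, -0.0]
ft_force: [-0.2, 0.3, 0.1]
finger_gap: 0.0701
grip_force: 0.0
t: 21.1
position: [0.6581, 0.016, 0.164]
tool_rot: [0.707, 0.707, 0.003, 0.003]
ft_force: [-0.4, -0.1, -0.6]
finger_gap: 0.0702
grip_force: 0.0
[-0.06748179 -0.22555723  0.00026182] [306.40121037 260.33138379] [297.31363799 137.71922943]
```

View pics/w3.png

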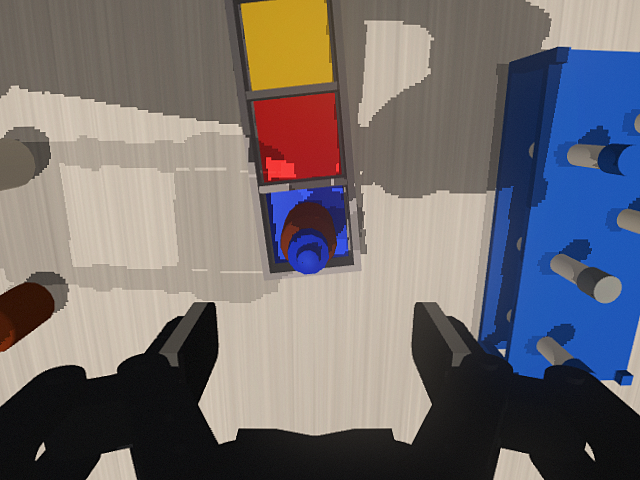

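Blue stands in its bay with the teat at (308,257), as predicted. The red pad centre is at (297,137), which also matches. Now amber_red.

```bash
echo '[[-0.065, -0.225, 0, 0, 0.07], [-0.065, -0.225, 0, 0, 0.07], [-0.065, -0.225, 0, 0, 0.07], [-0.065, -0.225, 0, 0, 0.07], [-0.065, -0.21, 0, 0, 0.07]]' > mv.in && python3 -m inch mv.in >/dev/null
echo '[[0, 0, 0, 0, 0.07], [0, 0, 0, 0, 0.07]]' > mv.in && python3 -m inch mv.in
python3 - <<'E'
from h import *
p=eyes.read_camera("wrist"); 
print(tooldelta([.4307,-.0517,.0345]),px(p,[.4307,-.0517,.08]))
h=cv2.cvtColor(p["frame"],cv2.COLOR_RGB2HSV); k=cv2.inRange(h,(0,170,110),(5,255,255))|cv2.inRange(h,(175,170,110),(180,255,255))
n,l,st,c=cv2.connectedComponentsWithStats(k); print([(st[i,4],c[i]) for i in range(1,n) if st[i,4]>150])
E
```

```text
t: 21.85
position: [0.4307, -0.049, 0.1574]
tool_rot: [0.707, 0.707, -0.001, -0.001]
ft_force: [0.5, -0.4, 0.5]
finger_gap: 0.0699
grip_force: 0.0
[-0.00265776 -0.00160484  0.12375575] [313.88748908 261.02522614]
[(np.int32(1846), array([628.71180932,  44.01950163])), (np.int32(1068), array([315.99625468, 254.38389513]))]
```

Converted, 0.03 m is 0.15, 0.02 m is 0.1.

```bash
echo '[[-0.01, -0.005, 0.15, 0, 0.07], [0, 0, 0.15, 0, 0.07], [0, 0, 0.15, 0, 0.07], [0, 0, 0.1, 0, 0.07], [0, 0, 0.05, 0, 0.07]]' > mv.in && python3 -m inch mv.in 
echo '[[0, 0, 0.015, 0, 0.07], [0, 0, 0, 0, 0.02], [0, 0, 0, 0, 0.02], [0, 0, 0, 0, 0.02], [0, 0, 0, 0, 0.02]]' > mv.in && python3 -m inch mv.in 40
echo '[[0, 0, 0, 0, 0.02], [0, 0, 0, 0, 0.02], [0, 0, 0, 0, 0.02], [0, 0, 0, 0, 0.02], [0, 0, 0, 0, 0.02]]' > mv.in && python3 -m inch mv.in
```

```text
t: 22.4
position: [0.4316, -0.0506, 0.0369]
tool_rot: [0.706, 0.708, -0.001, -0.001]
ft_force: [-0.4, -0.0, 0.6]
finger_gap: 0.0695
grip_force: 0.0
t: 22.9
position: [0.433, -0.0514, 0.0375]
tool_rot: [0.707, 0.707, 0.001, 0.001]
ft_force: [-0.1, 0.8, 5.2]
finger_gap: 0.034
grip_force: 39.8
t: 23.4
position: [0.433, -0.0514, 0.0374]
tool_rot: [0.707, 0.707, 0.001, 0.001]
ft_force: [0.1, 0.4, 6.1]
finger_gap: 0.034
grip_force: 40.0
```

Converted, -0.03 m is -0.15, -0.02 m is -0.1.

```bash
echo '[[0, 0, -0.075, 0, 0.02], [0, 0, -0.15, 0, 0.02], [0, 0, -0.15, 0, 0.02], [0, 0, -0.15, 0, 0.02], [0, 0, -0.1, 0, 0.02]]' > mv.in && python3 -m inch mv.in
echo '[[0.04, 0.065, 0, 0, 0.02], [0.08, 0.135, 0, 0, 0.02], [0.08, 0.135, 0, 0, 0.02], [0.08, 0.135, 0, 0, 0.02], [0.08, 0.135, 0, 0, 0.02]]' > mv.in && python3 -m inch mv.in >/dev/null
echo '[[0.08, 0.135, 0, 0, 0.02], [0.08, 0.135, 0, 0, 0.02], [0.08, 0.135, 0, 0, 0.02], [0.04, 0.065, 0, 0, 0.02], [0, 0, 0, 0, 0.02]]' > mv.in && python3 -m inch mv.in
echo '[[0, 0, 0, 0, 0.02]]' > mv.in && python3 -m inch mv.in >/dev/null
python3 -c "from h import *;print(tooldelta([.648,.078,.0445]))"
```

```text
t: 23.9
position: [0.4326, -0.0513, 0.1634]
tool_rot: [0.707, 0.707, 0.001, 0.001]
ft_force: [0.1, -0.3, -0.6]
finger_gap: 0.034
grip_force: 40.3
t: 24.9
position: [0.648, 0.079, 0.159]
tool_rot: [0.706, 0.708, -0.0, -0.0]
ft_force: [-0.2, -0.6, -0.9]
finger_gap: 0.0336
grip_force: 40.3
[0.00050983 0.00282664 0.1145482 ]
```

Converted, 0.03 m is 0.15, 0.025 m is 0.125.

```bash
echo '[[0, 0.01, 0.15, 0, 0.02], [0, 0, 0.15, 0, 0.02], [0, 0, 0.125, 0, 0.02], [0, 0, 0.05, 0, 0.02], [0, 0, 0.02, 0, 0.02]]' > mv.in && python3 -m inch mv.in >/dev/null
echo '[[0, 0, 0, 0, 0.02], [0, 0, 0, 0, 0.02]]' > mv.in && python3 -m inch mv.in; python3 - <<'E'
from h import *
print(tooldelta([.648,.078,.0445]))
p=eyes.read_camera("scene"); u,v=px(p,[.648,.078,.07]).astype(int); c=p["frame"][v-50:v+50,u-50:u+50]; cv2.imwrite("pics/s4.png",cv2.resize(c,None,fx=5,fy=5,interpolation=cv2.INTER_CUBIC)[:,:,::-1])
E
```

```text
t: 25.7
position: [0.6499, 0.077, 0.0639]
tool_rot: [0.707, 0.707, 0.001, 0.001]
ft_force: [0.2, -0.1, -1.2]
finger_gap: 0.0338
grip_force: 40.3
[ 0.00100356 -0.00197131  0.0194007 ]
```

View pics/s4.png

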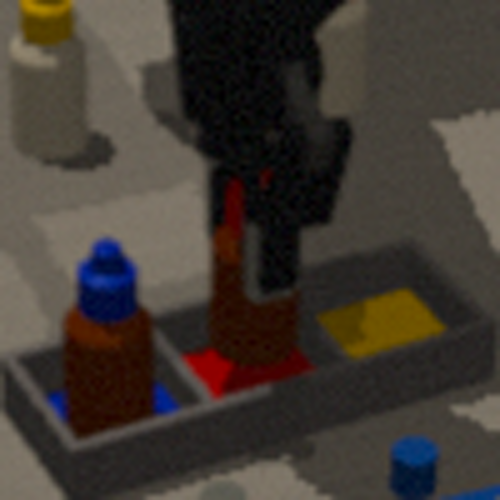

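The red bottle hangs upright over the red pad at (255,345), and blue stands in its bay. I lower the last 19 mm.

Converted, 0.008 m is 0.04, 0.007 m is 0.035.

```bash
echo '[[0.005, -0.01, 0.04, 0, 0.02], [0, 0, 0.035, 0, 0.02], [0, 0, 0.015, 0, 0.02], [0, 0, 0, 0, 0.02], [0, 0, 0, 0, 0.02]]' > mv.in && python3 -m inch mv.in 
echo '[[0, 0, 0.005, 0, 0.02], [0, 0, 0, 0, 0.02], [0, 0, 0, 0, 0.02]]' > mv.in && python3 -m inch mv.in
```

```text
t: 26.25
position: [0.6462, 0.0781, 0.0446]
tool_rot: [0.707, 0.707, -0.001, -0.001]
ft_force: [-3.6, -0.0, 4.0]
finger_gap: 0.0337
grip_force: 40.9
t: 26.55
position: [0.6462, 0.0782, 0.0445]
tool_rot: [0.707, 0.707, -0.001, -0.001]
ft_force: [-5.0, -0.2, 9.7]
finger_gap: 0.0338
grip_force: 41.3
```

Converted, -0.04 m is -0.2, -0.02 m is -0.1.

```bash
echo '[[0, 0, 0, 0, 0.038], [0, 0, 0, 0, 0.045], [0, 0, 0, 0, 0.07], [0, 0, 0, 0, 0.07], [0, 0, 0, 0, 0.07]]' > mv.in && python3 -m inch mv.in
echo '[[0, 0, -0.1, 0, 0.07], [0, 0, -0.2, 0, 0.07], [0, 0, -0.2, 0, 0.07], [0, 0, -0.1, 0, 0.07], [0, 0, 0, 0, 0.07]]' > mv.in && python3 -m inch mv.in
python3 - <<'E'
from h import *
p=eyes.read_camera("top")
for n,xy in(("amber_red",(.648,.078)),("amber_blue",(.655,.016)),("amber_yellow",(.543,.375))):
    print(n,np.round(px(p,[*xy,.05])),[(np.round(d["centre"]),round(d["p"],2)) for d in finder.spot_in(p,n)[:3]])
print(tooldelta([.5433,.3749,.16]))
E
```

```text
t: 27.05
position: [0.6467, 0.078, 0.043]
tool_rot: [0.707, 0.707, -0.0, -0.0]
ft_force: [-0.7, -0.1, 0.5]
finger_gap: 0.07
grip_force: 0.0
t: 27.55
position: [0.6502, 0.0783, 0.1683]
tool_rot: [0.707, 0.707, 0.004, 0.003]
ft_force: [-0.1, -0.1, -0.1]
finger_gap: 0.0699
grip_force: 0.0
amber_red [304. 205.] []
amber_blue [328. 202.] [(array([260., 283.]), 0.21)]
amber_yellow [189. 247.] [(array([156., 247.]), 0.81), (array([188., 247.]), 0.68), (array([232., 250.]), 0.55)]
[ 0.29704882 -0.10158974  0.00141855]
```

Converted, 0.043 m is 0.215, -0.015 m is -0.075.

```bash
echo '[[0.215, -0.075, 0, 0, 0.07], [0.215, -0.075, 0, 0, 0.07], [0.215, -0.075, 0, 0, 0.07], [0.215, -0.075, 0, 0, 0.07], [0.215, -0.075, 0, 0, 0.07]]' > mv.in && python3 -m inch mv.in >/dev/null
echo '[[0.215, -0.075, 0, 0, 0.07], [0.185, -0.05, 0, 0, 0.07], [0, 0, 0, 0, 0.07], [0, 0, 0, 0, 0.07]]' > mv.in && python3 -m inch mv.in
python3 - <<'E'
from h import *
p=eyes.read_camera("wrist"); save(p,"w4.png")
print(tooldelta([.5433,.3749,.0345]),px(p,[.5433,.3749,.08]))
h=cv2.cvtColor(p["frame"],cv2.COLOR_RGB2HSV); k=cv2.inRange(h,(18,150,110),(32,255,255))
n,l,st,c=cv2.connectedComponentsWithStats(k); print([(st[i,4],c[i]) for i in range(1,n) if st[i,4]>150])
E
```

```text
t: 28.65
position: [0.5448, 0.373, 0.1609]
tool_rot: [0.706, 0.708, -0.002, -0.0]
ft_force: [-0.5, -0.5, 0.0]
finger_gap: 0.0701
grip_force: 0.0
[ 0.00313606 -0.00182459  0.12676273] [311.10145301 250.86468039]
[(np.int32(1452), array([313.86570248, 243.59917355]))]
```

View pics/w4.png

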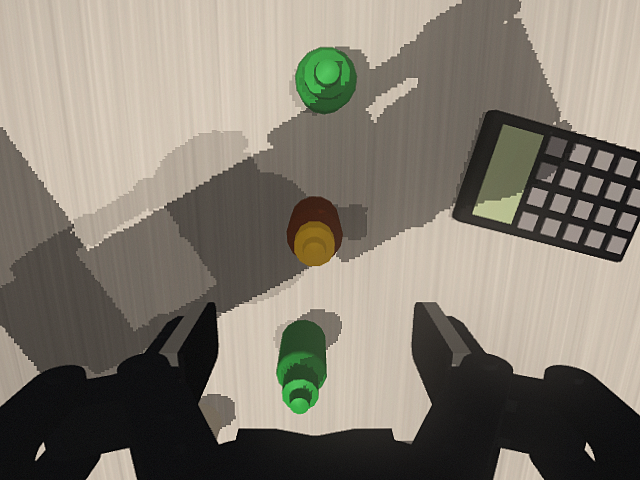

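The yellow amber bottle is centred, with its cap at (314,244) and free space around it. Green bottles stand at (326,75) and (301,370). Grasp.

Converted, 0.03 m is 0.15, 0.022 m is 0.11.

```bash
echo '[[0.015, -0.005, 0.15, 0, 0.07], [0.005, 0, 0.15, 0, 0.07], [0, 0, 0.15, 0, 0.07], [0, 0, 0.11, 0, 0.07], [0, 0, 0.06, 0, 0.07]]' > mv.in && python3 -m inch mv.in 
echo '[[0, 0, 0.015, 0, 0.07], [0, 0, 0, 0, 0.07], [0, 0, 0, 0, 0.02], [0, 0, 0, 0, 0.02], [0, 0, 0, 0, 0.02]]' > mv.in && python3 -m inch mv.in 40
echo '[[0, 0, 0, 0, 0.02], [0, 0, 0, 0, 0.02], [0, 0, 0, 0, 0.02], [0, 0, 0, 0, 0.02], [0, 0, 0, 0, 0.02]]' > mv.in && python3 -m inch mv.in
```

```text
t: 29.2
position: [0.5441, 0.3738, 0.0359]
tool_rot: [0.708, 0.707, -0.003, -0.001]
ft_force: [-1.5, -0.9, 0.7]
finger_gap: 0.07
grip_force: 0.0
t: 29.7
position: [0.5464, 0.3777, 0.0382]
tool_rot: [0.707, 0.707, 0.001, 0.0]
ft_force: [-0.9, 0.3, 2.8]
finger_gap: 0.0343
grip_force: 39.5
t: 30.2
position: [0.5463, 0.3778, 0.0382]
tool_rot: [0.707, 0.708, 0.001, 0.0]
ft_force: [-1.4, 0.2, 5.7]
finger_gap: 0.0347
grip_force: 39.8
```

Units first: shifts go in shares of 0.2 m and turns go in shares of 2 pi rad. So -0.03 m is -0.15, -0.02 m is -0.1.

```bash
echo '[[0, 0, -0.075, 0, 0.02], [0, 0, -0.15, 0, 0.02], [0, 0, -0.15, 0, 0.02], [0, 0, -0.15, 0, 0.02], [0, 0, -0.1, 0, 0.02]]' > mv.in && python3 -m inch mv.in
echo '[[-0.07, 0.03, 0, 0, 0.02], [-0.135, 0.055, 0, 0, 0.02], [-0.135, 0.055, 0, 0, 0.02], [-0.135, 0.055, 0, 0, 0.02], [-0.135, 0.055, 0, 0, 0.02]]' > mv.in && python3 -m inch mv.in >/dev/null
echo '[[-0.135, 0.055, 0, 0, 0.02], [-0.135, 0.055, 0, 0, 0.02], [-0.135, 0.055, 0, 0, 0.02], [-0.115, 0.04, 0, 0, 0.02], [-0.06, 0.02, 0, 0, 0.02]]' > mv.in && python3 -m inch mv.in
echo '[[0, 0, 0, 0, 0.02], [0, 0, 0, 0, 0.02]]' > mv.in && python3 -m inch mv.in >/dev/null
python3 -c "from h import *;print(tooldelta([.6415,.140,.0452]))"
```

```text
t: 30.7
position: [0.5463, 0.3776, 0.1645]
tool_rot: [0.707, 0.708, 0.002, 0.0]
ft_force: [0.2, 1.1, -0.8]
finger_gap: 0.0342
grip_force: 40.2
t: 31.7
position: [0.6401, 0.1357, 0.1595]
tool_rot: [0.708, 0.707, -0.001, -0.0]
ft_force: [0.5, 1.7, -0.9]
finger_gap: 0.0335
grip_force: 40.2
[0.00079439 0.00182814 0.11526687]
```

Converted, 0.03 m is 0.15, 0.025 m is 0.125.

```bash
echo '[[0.005, 0.005, 0.15, 0, 0.02], [0, 0, 0.15, 0, 0.02], [0, 0, 0.125, 0, 0.02], [0, 0, 0.05, 0, 0.02], [0, 0, 0.02, 0, 0.02]]' > mv.in && python3 -m inch mv.in >/dev/null
echo '[[0, 0, 0, 0, 0.02], [0, 0, 0, 0, 0.02]]' > mv.in && python3 -m inch mv.in; python3 -c "from h import *;print(tooldelta([.6415,.140,.0452]))"
```

```text
t: 32.6
position: [0.6429, 0.1406, 0.0639]
tool_rot: [0.707, 0.708, 0.001, 0.001]
ft_force: [0.8, 0.2, -0.8]
finger_gap: 0.0337
grip_force: 40.1
[-0.00065131 -0.00148977  0.01872947]
```

Converted, 0.008 m is 0.04, 0.007 m is 0.035.

```bash
echo '[[0, -0.005, 0.04, 0, 0.02], [0, 0, 0.035, 0, 0.02], [0, 0, 0.015, 0, 0.02], [0, 0, 0, 0, 0.02], [0, 0, 0, 0, 0.02]]' > mv.in && python3 -m inch mv.in 
echo '[[0, 0, 0.005, 0, 0.02], [0, 0, 0, 0, 0.02], [0, 0, 0, 0, 0.02]]' > mv.in && python3 -m inch mv.in
```

```text
t: 33.1
position: [0.6405, 0.14, 0.0452]
tool_rot: [0.707, 0.707, -0.0, -0.0]
ft_force: [-2.9, 0.2, 5.4]
finger_gap: 0.0338
grip_force: 40.8
t: 33.4
position: [0.6406, 0.1401, 0.0452]
tool_rot: [0.707, 0.707, -0.0, -0.0]
ft_force: [-4.3, -0.7, 9.5]
finger_gap: 0.0342
grip_force: 41.2
```

Converted, -0.04 m is -0.2, -0.02 m is -0.1.

```bash
echo '[[0, 0, 0, 0, 0.038], [0, 0, 0, 0, 0.045], [0, 0, 0, 0, 0.07], [0, 0, 0, 0, 0.07], [0, 0, 0, 0, 0.07]]' > mv.in && python3 -m inch mv.in
echo '[[0, 0, -0.1, 0, 0.07], [0, 0, -0.2, 0, 0.07], [0, 0, -0.2, 0, 0.07], [0, 0, -0.2, 0, 0.07], [0, 0, -0.1, 0, 0.07]]' > mv.in && python3 -m inch mv.in
echo '[[0.2, -0.1, 0, 0, 0.07], [0.2, -0.1, 0, 0, 0.07], [0.2, -0.1, 0, 0, 0.07], [0.2, -0.1, 0, 0, 0.07], [0, 0, 0, 0, 0.07]]' > mv.in && python3 -m inch mv.in
python3 - <<'E'
from h import *
p=eyes.read_camera("scene"); c=p["frame"][110:310,100:500]; cv2.imwrite("pics/s5.png",cv2.resize(c,None,fx=2,fy=2,interpolation=cv2.INTER_CUBIC)[:,:,::-1])
E
```

```text
t: 33.9
position: [0.6405, 0.14, 0.0429]
tool_rot: [0.707, 0.707, -0.0, -0.0]
ft_force: [0.2, 0.1, -0.7]
finger_gap: 0.0698
grip_force: 0.0
t: 34.4
position: [0.643, 0.1404, 0.2081]
tool_rot: [0.707, 0.707, 0.003, 0.002]
ft_force: [0.2, -0.1, -0.1]
finger_gap: 0.0701
grip_force: 0.0
t: 34.9
position: [0.5575, 0.3048, 0.2032]
tool_rot: [0.705, 0.709, 0.0, -0.001]
ft_force: [0.0, -0.1, -1.1]
finger_gap: 0.0702
grip_force: 0.0
```

View pics/s5.png

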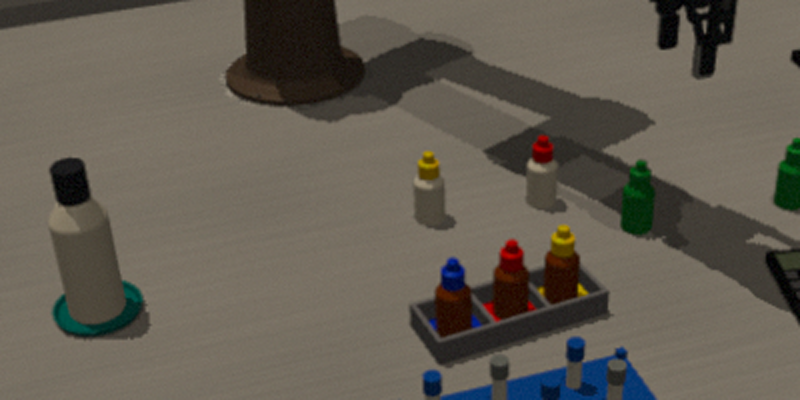

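The three amber bottles stand upright in their bays: blue (453,300), red (511,280) and yellow (562,265). The diluent is in the saucer at (90,250), and the white look-alikes are untouched. I hand in.

```bash
python3 -c "from h import *;print(manip.finish_job())"
```

```text
the job is handed in; nothing more can be done
None
```

I handed the job in at about 35 s: the last picture shows the diluent bottle standing in the saucer, each amber bottle upright in the bay of its cap's colour, and the white look-alikes not moved; no verdict came back.

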